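# Take the drilled test tile out of the vise and stand it on its kiln cookie

### The arm

A 6-joint arm with a two-finger parallel gripper is mounted at the origin on the work surface. World frame = base frame: x ahead of the robot, y to its left, z up, the work surface at z = 0. Lengths are in m, angles in rad, forces in N, time in s.
With the tool pointing down it reaches from about 0.3 to 0.75 m from the base axis. Payload 8.5 kg.
Tool frame: the origin (TCP) lies at the very end of the fingers, on their centre line; the grasp point (between the pads) lies 19 mm behind it; z points along the fingers, y is the line along which they close (so a half turn about z gives the same grasp; the last joint's range is limited). The gripper opens to 85 mm and grips with 20 to 120 N. Pads are 22 mm wide; open, the fingers measure 114 mm over their backs; the gripper's body (76 mm by 85 mm) begins 54 mm behind the grasp point. The pads swing forward as they close: fully open they stand 13 mm farther back than shut.
Start: joints at [0.891, 0.381, 1.297, -0, 1.464, -0.215], TCP at [0.247, 0.492, 0.231] pointing down, gripper open.
Joint ranges: [-3.11, 3.11], [-0.89, 2.33], [0.22, 2.48], [-1.42, 4.56], [0.17, 2.85], [-2.88, 2.88]. Speed limits (rad/s): [2.39, 2.39, 3.14, 3.14, 3.14, 3.14].

### API

Orientations are given as [roll, pitch, yaw] about the fixed x, y, z axes, in that order (R = Rz(yaw) Ry(pitch) Rx(roll)).
In Python, from workcell import env gives the robot as it stands. The module is installed in compiled form; this text tells all that it offers.
- The arm moves only by the tool play_rows, never from a script. Its argument "commands" is a list of rows, each a list of 3 entries, a list of its own where there are three numbers: the shift along the tool's x, y, z in units of 40 mm (1.0 is 40 mm), then the turn, a rotation vector about the tool's x, y, z in units of 30 degrees (1.0 is 30 degrees), then the opening, from -1 (shut) to 1 (fully open), so that 0 is half open. A call has 1 to 10 rows; each row shifts and turns the commanded pose from where the row before left it, along the tool's axes as they then stand; what a row does not reach is not made up. A row lasts 1/12 s, in which the tool goes at most 41.7 mm and 7.16 degrees, less where a joint would pass 70% of its speed; a pose out of reach is approached as far as the arm can. A call with a number of a shift or a turn outside -1 to 1 is refused whole. A call with a gripper value outside its range is refused whole. The fingers move at their own pace and stop on an object; "squeeze" is the grip in N (left out, the last holds). Time passes only in rows, so rows that do not move let the fingers close. It gives the time, the measured TCP pose, the force, the opening and the grip force at its end, in the units of the state.
- env.observe(): the state, without advancing time (a new reading comes with each control period).
- env.capture(name): name is "side" or "top"; returns a dict with "pixels" (480x640x3 uint8, red, green, blue), "range_z" (480x640 float32, m along the optical axis (not along the pixel's ray), 0 where there is no reading), "fx", "fy", "cx", "cy" (pixels), "distortion" ([k1, k2, p1, p2, k3] as OpenCV has them; the pictures are not rectified), "rvec" (rotation vector, rad) and "tvec" (3), from world to camera coordinates, as OpenCV has them. Camera axes: x right, y down, z forward; pixel columns grow to the right and rows downward; lengths in m; the calibration is good to about 2 mm. A picture is of the moment at which its call begins.
- env.close_job(): hands the job in; it is judged then, once.
The state is a dict: "time": time; "joint_pos": joint angles; "qd": joint speeds; "tau": joint torques, N m; "tcp_pos": TCP position; "tool_rot": TCP orientation; "wrist_force": force on the tool from outside, world axes, zero at the start; "moment": the same for the moment, N m; "grip_width": finger opening in m; "gripper_force": force on a finger pad.
Only numpy, scipy, OpenCV 4.12 (cv2) and the standard library are available. Lean on these libraries where they do the work, as an engineer would, in place of code of your own. Each camera call takes 0.05 s, during which the arm holds its last target. There are 200 camera calls.

### The job

The hanging hole of the bisque test tile in the vise is drilled. Swing the vise's handle round to release the lock and draw the sliding jaw well back, then lift the tile out and set it down gently, standing upright on its foot, on the empty cookie on the kiln shelf, the whole foot on the cookie and square with it like the tiles beside it. Leave the vise open and do not disturb the other tiles or the things lying about.

Things in the scene. Friction and masses are not known exactly. Their poses are not given: they have to be found in the camera images.
- vise: dark cast-iron quick-release vise fixed to the bench, 206 mm long (x), 132 wide over its lugs. Origin: centre of underside; +x towards the fixed jaw, the sliding jaw opens to -x. Jaws 76 mm wide (y), lined with wood, tops 62 mm above the bench. The bed that carries the tile is 32 mm above the bench. Fixed jaw face at x = +55 mm, sliding face at +15 mm when closed.
- vise_jaw (a joint): sliding jaw, m: 0 = closed on the tile's foot, grows as it slides back along the vise's -x to 0.045 = fully open. Stays where it is left (about 3 N of friction). Its wooden lining has a lip 4 mm over the foot's edge, so the tile cannot be lifted while it is closed. The handle locks it: it cannot slide until the handle has been swung by about 0.9 rad.
- vise_lever (a joint): locking handle, rad: flat steel lever on top of the sliding jaw, turning about an upright pin (at x = -8 mm, y = 0 in the vise when the jaw is shut; the pin travels with the jaw). 0 = locked, pointing along the vise's +y; starts at 0 to 0.3; grows anticlockwise from above. 1.57 = free, pointing to -x: then the jaw can be pulled back by it. Stop at 1.65. Takes 1 to 2 N at the knob; stays put.
- knob (a point): middle of the handle's upright black knob: a cylinder 22 mm across and 40 mm high, 75 to 115 mm above the bench (this point at 94.5 mm), 78 mm from the handle's pin. The lever's top beneath it is at 75 mm.
- tile: the drilled tile in the vise: unglazed fired clay, inverted-T shape, 120 g. Foot 40 (x) by 50 (y) by 9 mm high; upright leaf 9 mm thick (x), 50 wide (y), up the middle to 100 mm height, with a 10 mm hole at 80 mm. Origin: centre of the foot's underside. At the start it stands on the bed at the vise's x = +35 mm, axes as the vise's, foot between the jaws.
- cookie: the empty cookie: the one plain buff clay slab in the row on the kiln shelf with no tile on it (any of the three places), 62 (x) by 72 (y) by 6 mm, fixed. Origin: centre of its underside, 15 mm above the bench (top at 21 mm). The tile's x goes along the cookie's x, either way round.
- shelf: kiln shelf, a grey-buff slab 125 mm (x) by 290 mm (y) by 15 mm lying on the bench, fixed; three cookies in a row along its y, centres 90 mm apart. Origin: centre of its underside.
- tile_b: another test tile of the same shape and size, standing on its own cookie in the row; not to be disturbed. Origin: centre of the foot's underside.
- tile_c: another test tile of the same shape and size, standing on its own cookie in the row; not to be disturbed. Origin: centre of the foot's underside.
- jar: white glaze jar, 58 mm in diameter, 55 mm high, on the bench; not to be disturbed. Origin: centre of its underside.
- trimmer: loop trimming tool with a wooden handle, 160 mm long (its x), 18 mm thick, lying on the bench; not to be disturbed. Origin: on the bench under the handle's middle.
Not all that is in view belongs to the job. Of the things that look like the vise, the middle-sized one is meant. Leave any blue look-alike of the tile alone.

How it is judged:
By the outcome, as a careful person would: the job done as asked, in the order asked, and still so for the second after the job is handed in, with the robot touching nothing.
It also fails if it takes over 54 s, if anything falls off the work surface, if the arm or the gripper's body presses on something with over 40 N, if the wrist force passes 120 N, or if a joint passes its speed limit or range.

## Working session

There is one attempt and no reset: what is moved stays moved. The work goes in short steps, Python scripts to look and compute and a tool call to move; the robot and the scene stay as the last step left them, time stands still between calls to the robot, and variables do not carry over. Pictures are saved under pics/ and viewed, at most 10 in all, crops included, and the job is handed in when it is done.

Besides the shell and the picture viewer there is one more tool, called after ">>>" as name([rows], argument=value, ...), one row to a line, values as JSON. play_rows: Moves the arm, as the interface text tells. Its arguments: {"type":"object","properties":{"commands":{"type":"array"},"squeeze":{"type":"number"}},"required":["commands"]}

```bash
mkdir -p pics; python3 - <<'E'
from workcell import env
import cv2,numpy as np
for n in("top","side"):
    d=env.capture(n)
    np.savez(f"{n}0.npz",**d)
    cv2.imwrite(f"pics/{n}0.png",d["pixels"][:,:,::-1])
    R=cv2.Rodrigues(np.array(d["rvec"]))[0]; print(n,d["fx"],d["cx"],d["cy"],d["distortion"],(-R.T@np.array(d["tvec"]).ravel()).round(3),R.round(2).tolist())
s=env.observe();print(s)
E
```

```text
top 545.8546906147067 321.12288708075266 237.31425803692977 [-0.02092375  0.          0.          0.          0.        ] [0.323 0.045 1.167] [[0.02, -1.0, 0.02], [-0.99, -0.03, -0.16], [0.16, -0.02, -0.99]]
side 508.55238375590324 316.8798789203563 234.1415548449969 [-0.0684146  0.         0.         0.         0.       ] [ 0.236 -0.657  0.666] [[0.93, -0.37, -0.01], [-0.24, -0.57, -0.78], [0.28, 0.73, -0.62]]
{'time': 0.1, 'joint_pos': array([ 8.90735968e-01,  3.81137922e-01,  1.29811300e+00,  2.29692040e-06,
        1.46359868e+00, -2.15309066e-01]), 'qd': array([ 0.0003582 , -0.00177545, -0.00135294,  0.00105725, -0.00126098,
       -0.00021807]), 'tau': array([ 4.08369291e-03, -4.49215543e+01, -2.31653935e+01, -1.50892838e-04,
        3.68758294e-03, -3.79135827e-05]), 'tcp_pos': array([0.24636093, 0.4914681 , 0.2307928 ]), 'tool_rot': array([-3.14036521e+00, -2.70777391e-04,  2.67684095e+00]), 'wrist_force': array([-0.51358651,  0.56637627,  0.24174557]), 'moment': array([ 0.02029502,  0.01391048, -0.00281982]), 'gripper_force': 0.0, 'grip_width': 0.0853896242922853}
```

View pics/top0.png

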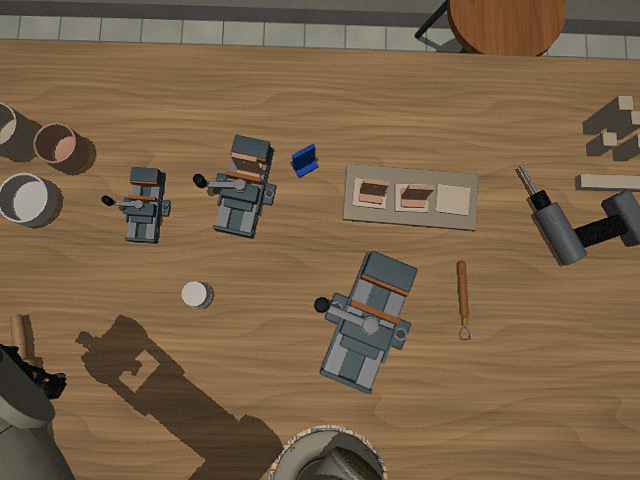

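View pics/side0.png

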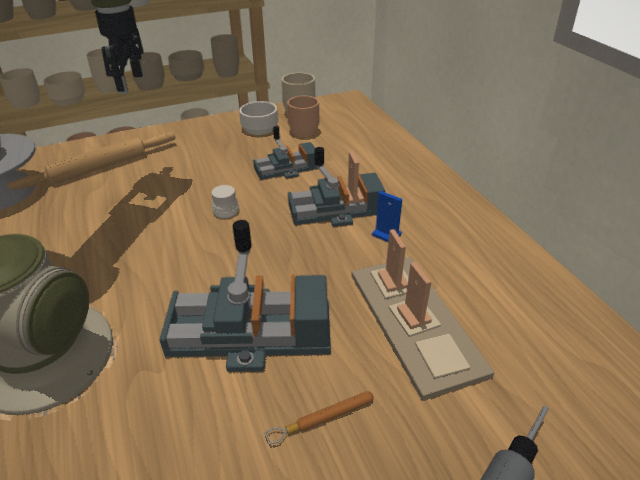

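The top view shows the middle-sized vise with its tile at about (245,185) and the knob at (200,181). The empty cookie is at (455,200) and the tiles beside it are at (373,192) and (415,195). The side view shows the same: tile at (353,180), knob at (319,156), empty cookie at (443,355).

```bash
cat > h.py <<'E'
import numpy as np,cv2
def cloud(d):
    h,w=d["range_z"].shape
    K=np.array([[d["fx"],0,d["cx"]],[0,d["fy"],d["cy"]],[0,0,1]],float)
    u,v=np.meshgrid(np.arange(w),np.arange(h))
    p=cv2.undistortPoints(np.stack([u,v],-1).reshape(-1,1,2).astype(float),K,np.array(d["distortion"])).reshape(h,w,2)
    z=d["range_z"].astype(float)
    R=cv2.Rodrigues(np.array(d["rvec"],float))[0]
    W=(np.dstack([p[...,0]*z,p[...,1]*z,z])-np.array(d["tvec"]).ravel())@R
    W[z==0]=np.nan
    return W
def rect(P):  # P Nx2 in m -> centre, sides mm, angle deg
    c,s,a=cv2.minAreaRect((P*1000).astype(np.float32)); return np.round(c,1),np.round(s,1),round(a,1)
E
python3 - <<'E'
from h import *
for n in("top","side"):
    d=dict(np.load(n+"0.npz"));W=cloud(d);rgb=d["pixels"].astype(int);hsv=cv2.cvtColor(d["pixels"],cv2.COLOR_RGB2HSV).astype(int)
    Z=W[...,2]
    # bench check
    print(n,"bench z",np.nanmedian(Z[(np.abs(W[...,0]-.45)<.03)&(np.abs(W[...,1]-.0)<.02)]))
    reg=(W[...,0]>.3)&(W[...,0]<.62)&(W[...,1]>.08)&(W[...,1]<.4)
    red=(rgb[...,0]>rgb[...,2]+25)
    m=reg&red&(Z>.075)&(Z<.14)
    P=W[m]; print("tile pts",len(P),P.min(0).round(3),P.max(0).round(3),rect(P[:,:2]))
    t=P[P[:,2]>P[:,2].max()-.008]; print(" top edge",len(t),t.mean(0).round(4),rect(t[:,:2]))
    k=reg&(rgb.max(-1)<60)&(Z>.08)&(Z<.125)
    P=W[k];print("knob",len(P),P.min(0).round(3),P.max(0).round(3))
    t=P[P[:,2]>.109];print(" top",len(t),t.mean(0).round(4),rect(t[:,:2]))
    v=reg&(Z>.01)&(Z<.07)&~red
    P=W[v];print("vise",len(P),P[:,:2].min(0).round(3),P[:,:2].max(0).round(3))
    # shelf
    s=(W[...,0]>.35)&(W[...,0]<.62)&(W[...,1]>-.25)&(W[...,1]<.12)
    m=s&(Z>.008)&(Z<.03);m=cv2.morphologyEx(m.astype(np.uint8),cv2.MORPH_OPEN,np.ones((5,5)))>0
    print("shelf",m.sum(),rect(W[m][:,:2]))
    u,vv=(455,200) if n=="top" else (443,355)
    print(" cookie px",rgb[vv,u],W[vv,u].round(4),"hsv",hsv[vv,u])
    c=(np.abs(rgb-rgb[vv,u]).max(-1)<22)&(Z>.008)&(Z<.035)
    _,L=cv2.connectedComponents(cv2.morphologyEx(c.astype(np.uint8),cv2.MORPH_OPEN,np.ones((3,3))))
    P=W[L==L[vv,u]];print(" cookie",len(P),rect(P[:,:2]),P[:,2].mean().round(4))
    m=s&red&(Z>.10)&(Z<.13)
    nn,L,st,ce=cv2.connectedComponentsWithStats(m.astype(np.uint8))
    for i in range(1,nn):
        if st[i,4]>15:P=W[L==i];print(" tile",st[i,4],P.mean(0).round(3),rect(P[:,:2]))
d=dict(np.load("top0.npz"));s=dict(np.load("side0.npz"))
a=cv2.resize(d["pixels"][120:250,170:320],None,fx=3.3,fy=3.3,interpolation=cv2.INTER_CUBIC)
b=cv2.resize(s["pixels"][130:240,260:420],None,fx=2.5,fy=2.5,interpolation=cv2.INTER_CUBIC)
o=np.zeros((600,800,3),np.uint8);a=cv2.resize(a,(400,347));b=cv2.resize(b,(400,275));o[:347,:400]=a;o[:275,400:]=b
cv2.imwrite("pics/crop.png",o[:350,:,::-1])
E
```

```text
top bench z -0.00029788067379965365
tile pts 8 [0.595 0.267 0.076] [0.615 0.286 0.115] (array([602.1, 273.5]), array([14.5, 21.2]), 45.2)
 top edge 4 [0.606  0.2775 0.1113] (array([605.8, 277.2]), array([ 4.1, 21.2]), 45.2)
knob 137 [0.594 0.265 0.08 ] [0.614 0.286 0.118]
 top 89 [0.6041 0.2759 0.1136] (array([604.4, 275.9]), array([19.2, 19.7]), 34.9)
vise 3664 [0.352 0.13 ] [0.62 0.4 ]
shelf 3468 (array([ 491.4, -125.2]), array([242.8, 265.7]), 87.6)
 cookie px [167 150 131] [ 0.5983 -0.2604  0.0201] hsv [ 16  55 167]
 cookie 870 (array([ 599.9, -255.2]), array([69.7, 62. ]), 83.8) 0.0208
 tile 159 [ 0.606 -0.078  0.117] (array([606.5, -77.6]), array([50.1, 11.1]), 83.9)
 tile 152 [ 0.598 -0.167  0.118] (array([ 598.4, -167.2]), array([50.5, 10.8]), 89.2)
side bench z 0.0002889171304352689
tile pts 2 [0.604 0.269 0.077] [0.614 0.285 0.114] (array([608.7, 277.4]), array([18.9,  0. ]), 123.2)
 top edge 1 [0.6035 0.2853 0.1143] (array([603.5, 285.3]), array([0., 0.]), 0.0)
knob 162 [0.595 0.263 0.08 ] [0.615 0.283 0.116]
 top 53 [0.6045 0.2718 0.1133] (array([605. , 273.2]), array([18.7, 19.9]), 82.8)
vise 3137 [0.354 0.126] [0.62 0.4 ]
shelf 4553 (array([ 485.3, -134.7]), array([269.2, 230.6]), 0.0)
 cookie px [190 170 142] [ 0.6021 -0.2587  0.0212] hsv [ 18  64 190]
 cookie 1354 (array([ 603. , -256.3]), array([72.7, 63.4]), 84.8) 0.0218
 tile 256 [ 0.606 -0.084  0.115] (array([607.7, -79.2]), array([53.7, 10.8]), 84.7)
 tile 346 [ 0.598 -0.172  0.115] (array([ 600.5, -168. ]), array([11.8, 52. ]), 0.1)
```

View pics/crop.png

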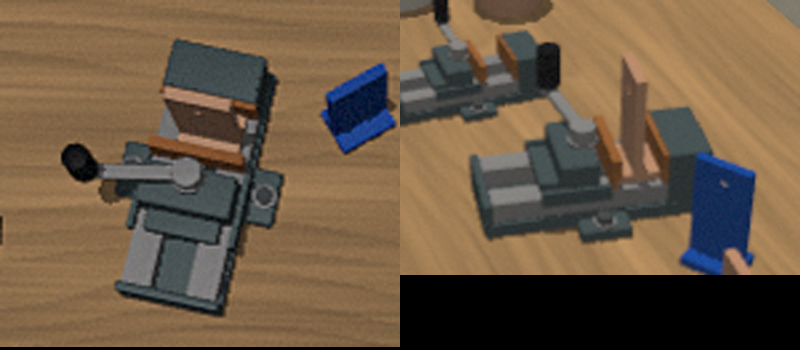

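The crop shows the target vise with the handle roughly along its +y and the leaf upright in front of the fixed jaw; the blue look-alike is close on its −y side. My search region cut off at x=0.62, so I'll widen it.

```bash
python3 - <<'E'
from h import *
for n in("top","side"):
    d=dict(np.load(n+"0.npz"));W=cloud(d);rgb=d["pixels"].astype(int);Z=W[...,2]
    reg=(W[...,0]>.5)&(W[...,0]<.78)&(W[...,1]>.13)&(W[...,1]<.33)
    red=(rgb[...,0]>rgb[...,2]+20)
    for lo,hi in((.128,.14),(.1,.14),(.085,.14)):
        m=reg&red&(Z>lo)&(Z<hi)&(W[...,0]>.62);P=W[m];print(n,lo,len(P),P.mean(0).round(4),P[:,2].max().round(3),rect(P[:,:2]))
    b=reg&(rgb[...,0]<rgb[...,2]+8)&(rgb.max(-1)<140)&(Z>.056)&(Z<.068)
    nn,L,st,ce=cv2.connectedComponentsWithStats(b.astype(np.uint8))
    for i in range(1,nn):
        if st[i,4]>40:P=W[L==i];print(" vise top part",st[i],P.mean(0).round(4),rect(P[:,:2]))
    bl=(rgb[...,2]>rgb[...,0]+50)&(Z>.01);P=W[bl];print(" blue",P.min(0).round(3),P.max(0).round(3))
    t=reg&(Z>.069)&(Z<.082)&(W[...,0]<.64);P=W[t];print(" lever",len(P),rect(P[:,:2]),P[:,2].mean())
E
```

```text
top 0.128 122 [0.6461 0.1853 0.1313] 0.137 (array([645.7, 185.8]), array([50.8, 11.3]), 79.7)
top 0.1 228 [0.6444 0.1848 0.1233] 0.137 (array([645.9, 185.6]), array([51.2, 11.4]), 78.9)
top 0.085 277 [0.6439 0.1844 0.1179] 0.137 (array([645.8, 185.3]), array([51.7, 11.4]), 78.9)
 vise top part [232 135  38  24 617] [0.6912 0.1812 0.0616] (array([691.6, 181.6]), array([76.6, 38.7]), 78.9)
 vise top part [221 184  39  19 433] [0.5902 0.1942 0.0612] (array([595.2, 199.7]), array([75.9, 35.7]), 80.2)
 blue [0.644 0.043 0.01 ] [0.687 0.095 0.105]
 lever 290 (array([606. , 217.6]), array([ 37.4, 125.3]), 17.5) 0.0752862421116684
side 0.128 73 [0.646  0.1803 0.132 ] 0.135 (array([646.7, 183.6]), array([53.1,  9.8]), 80.0)
side 0.1 193 [0.6443 0.1775 0.1204] 0.135 (array([646.9, 183.3]), array([55. , 10.2]), 80.0)
side 0.085 252 [0.644  0.177  0.1138] 0.135 (array([646.9, 183.3]), array([55. , 10.2]), 80.0)
 vise top part [361 173  24  22 323] [0.6916 0.1752 0.0621] (array([693.2, 179.7]), array([78.7, 36.9]), 77.9)
 vise top part [319 179  21  21 274] [0.5917 0.1876 0.0615] (array([597.9, 196.5]), array([77.8, 40.1]), 76.1)
 blue [0.648 0.043 0.01 ] [0.703 0.144 0.103]
 lever 202 (array([607.8, 217.4]), array([ 38.4, 129.7]), 14.4) 0.07564952432729484
```

```bash
cat >> h.py <<'E'
from scipy.spatial.transform import Rotation as Ro
def plan(wps,s=None):
    """wps: list of (x,y,z,yawdeg,nrows); prints rows (tool shift /40mm, turn /30deg), tool down"""
    from workcell import env
    s=s or env.observe(); p=np.array(s["tcp_pos"]);R=Ro.from_euler("xyz",s["tool_rot"])
    print("at",p.round(4),s["tool_rot"].round(3),"t",round(s["time"],2))
    for x,y,z,yaw,n in wps:
        T=Ro.from_euler("xyz",[np.pi,0,np.radians(yaw)]);p0=p.copy();dR=(R.inv()*T).as_rotvec();R0=R
        for i in range(1,n+1):
            q=p0+(np.array([x,y,z])-p0)*i/n; Q=R0*Ro.from_rotvec(dR*i/n)
            a=(R.inv().apply(q-p)/.04).round(3);b=((R.inv()*Q).as_rotvec()/np.radians(30)).round(3)
            print([a.tolist(),b.tolist()]); p=p+R.apply(a*.04);R=R*Ro.from_rotvec(b*np.radians(30))
E
python3 -c "
from h import *
plan([(.6045,.274,.20,90,14),(.6045,.274,.082,90,6)])"
```

```text
at [0.2464 0.4915 0.2308] [-3.14  -0.     2.677] t 0.1
[[-0.746, -0.06, 0.055], [-0.0, 0.0, 0.151]]
[[-0.748, -0.002, 0.055], [-0.0, 0.0, 0.151]]
[[-0.746, 0.058, 0.055], [-0.0, 0.0, 0.151]]
[[-0.739, 0.116, 0.054], [-0.001, 0.0, 0.151]]
[[-0.728, 0.175, 0.055], [0.0, 0.0, 0.15]]
[[-0.711, 0.231, 0.055], [0.0, 0.0, 0.151]]
[[-0.691, 0.286, 0.055], [-0.0, 0.0, 0.151]]
[[-0.667, 0.341, 0.055], [-0.0, 0.001, 0.151]]
[[-0.637, 0.391, 0.055], [-0.0, -0.0, 0.151]]
[[-0.605, 0.441, 0.054], [-0.001, -0.0, 0.151]]
[[-0.568, 0.488, 0.055], [0.0, -0.0, 0.151]]
[[-0.527, 0.53, 0.055], [-0.0, -0.0, 0.151]]
[[-0.484, 0.571, 0.055], [-0.0, -0.0, 0.151]]
[[-0.438, 0.607, 0.055], [-0.0, -0.0, 0.15]]
[[0.0, 0.0, 0.492], [-0.0, -0.0, 0.0]]
[[0.0, 0.0, 0.491], [-0.0, -0.0, 0.0]]
[[0.0, 0.0, 0.492], [-0.0, -0.0, 0.0]]
[[0.0, 0.0, 0.491], [-0.0, -0.0, 0.0]]
[[0.0, 0.0, 0.492], [-0.0, -0.0, 0.0]]
[[0.0, 0.0, 0.492], [-0.0, -0.0, 0.0]]
```

>>> play_rows([
  [[-0.75,-0.06,0.055],[0,0,0.15],1],
  [[-0.75,0,0.055],[0,0,0.15],1],
  [[-0.75,0.06,0.055],[0,0,0.15],1],
  [[-0.74,0.12,0.055],[0,0,0.15],1],
  [[-0.73,0.17,0.055],[0,0,0.15],1],
  [[-0.71,0.23,0.055],[0,0,0.15],1],
  [[-0.69,0.29,0.055],[0,0,0.15],1],
  [[-0.67,0.34,0.055],[0,0,0.15],1],
  [[-0.64,0.39,0.055],[0,0,0.15],1],
  [[-0.6,0.44,0.055],[0,0,0.15],1],
])

```text
time: 0.93
tcp_pos: [0.5042, 0.3357, 0.2088]
tool_rot: [-3.141, 0.0, 1.887]
wrist_force: [0.2, 0.1, 0.5]
grip_width: 0.0857
gripper_force: 0.0
```

>>> play_rows([
  [[-0.57,0.49,0.055],[0,0,0.15],1],
  [[-0.53,0.53,0.055],[0,0,0.15],1],
  [[-0.48,0.57,0.055],[0,0,0.15],1],
  [[-0.44,0.6,0.055],[0,0,0.15],1],
  [[0,0,0],[0,0,0],1],
  [[0,0,0],[0,0,0],1],
])

```text
time: 1.43
tcp_pos: [0.6062, 0.274, 0.1993]
tool_rot: [-3.14, 0.0, 1.576]
wrist_force: [-0.3, 0.2, -0.2]
grip_width: 0.085
gripper_force: 0.0
```

```bash
python3 -c "
from h import *
plan([(.6045,.274,.082,90,5)])"
```

```text
at [0.6062 0.274  0.1993] [-3.14   0.     1.576] t 1.43
[[0.0, -0.007, 0.586], [-0.001, 0.0, 0.002]]
[[0.0, -0.008, 0.587], [-0.0, 0.0, 0.002]]
[[0.001, -0.008, 0.586], [-0.001, 0.0, 0.002]]
[[-0.0, -0.007, 0.587], [-0.001, 0.001, 0.002]]
[[-0.0, -0.009, 0.586], [-0.001, -0.0, 0.002]]
```

>>> play_rows([
  [[0,-0.01,0.59],[0,0,0],1],
  [[0,-0.01,0.59],[0,0,0],1],
  [[0,-0.01,0.59],[0,0,0],1],
  [[0,-0.01,0.59],[0,0,0],1],
  [[0,0,0.57],[0,0,0],1],
  [[0,0,0],[0,0,0],1],
])

```text
time: 1.93
tcp_pos: [0.6008, 0.2754, 0.079]
tool_rot: [-3.133, 0.002, 1.579]
wrist_force: [-0.2, 0.4, -1.4]
grip_width: 0.0857
gripper_force: 0.0
```

>>> play_rows([
  [[0,0,0],[0,0,0],-1],
  [[0,0,0],[0,0,0],-1],
  [[0,0,0],[0,0,0],-1],
  [[0,0,0],[0,0,0],-1],
  [[0,0,0],[0,0,0],-1],
  [[0,0,0],[0,0,0],-1],
], squeeze=30)

```text
time: 2.43
tcp_pos: [0.6044, 0.2752, 0.0844]
tool_rot: [3.14, -0.001, 1.577]
wrist_force: [-1.1, 1.0, 4.0]
grip_width: 0.021
gripper_force: 30.3
```

>>> play_rows([
  [[-0.01,-0.196,0],[0,0,-0.19],-1],
  [[-0.01,-0.196,0],[0,0,-0.19],-1],
  [[-0.01,-0.196,0],[0,0,-0.19],-1],
  [[-0.01,-0.196,0],[0,0,-0.19],-1],
  [[-0.01,-0.196,0],[0,0,-0.19],-1],
])

```text
time: 2.85
tcp_pos: [0.5671, 0.2649, 0.0844]
tool_rot: [3.139, 0.002, 2.08]
wrist_force: [3.4, -1.3, 1.8]
grip_width: 0.0213
gripper_force: 30.3
```

>>> play_rows([
  [[-0.01,-0.196,0],[0,0,-0.19],-1],
  [[-0.01,-0.196,0],[0,0,-0.19],-1],
  [[-0.01,-0.196,0],[0,0,-0.19],-1],
  [[-0.01,-0.196,0],[0,0,-0.19],-1],
  [[-0.01,-0.196,0],[0,0,-0.19],-1],
])

```text
time: 3.27
tcp_pos: [0.539, 0.2385, 0.0844]
tool_rot: [3.139, 0.003, 2.577]
wrist_force: [3.9, -0.0, 2.5]
grip_width: 0.0213
gripper_force: 30.3
```

>>> play_rows([
  [[-0.01,-0.196,0],[0,0,-0.19],-1],
  [[-0.01,-0.196,0],[0,0,-0.19],-1],
  [[-0.01,-0.196,0],[0,0,-0.19],-1],
  [[-0.01,-0.196,0],[0,0,-0.19],-1],
  [[0,0,0],[0,0,0],-1],
  [[0,0,0],[0,0,0],-1],
])

```text
time: 3.77
tcp_pos: [0.5278, 0.2097, 0.0843]
tool_rot: [3.14, 0.003, 2.967]
wrist_force: [3.5, 2.8, 4.7]
grip_width: 0.0213
gripper_force: 30.6
```

```bash
python3 -c "
from h import *
from workcell import env
p=env.observe()['tcp_pos'];a=np.radians(169.3)
print(np.degrees(np.arctan2(p[1]-.194,p[0]-.6037)),np.hypot(p[1]-.194,p[0]-.6037))
plan([(p[0]+.044*np.cos(a),p[1]+.044*np.sin(a),.0844,170,10)])"
```

```text
168.28276830934428 0.07748757053814347
at [0.5278 0.2097 0.0843] [3.140e+00 3.000e-03 2.967e+00] t 3.77
[[0.11, 0.001, -0.001], [0.0, 0.001, -0.0]]
[[0.11, 0.002, 0.0], [0.001, 0.0, -0.0]]
[[0.11, 0.001, -0.0], [-0.0, 0.001, -0.0]]
[[0.11, 0.001, -0.001], [0.0, 0.0, -0.0]]
[[0.11, 0.002, -0.0], [0.0, 0.001, -0.0]]
[[0.11, 0.001, -0.001], [0.001, 0.0, -0.0]]
[[0.11, 0.001, 0.0], [-0.0, 0.001, -0.0]]
[[0.11, 0.002, -0.0], [0.0, 0.0, -0.0]]
[[0.11, 0.001, -0.0], [0.0, 0.001, -0.0]]
[[0.11, 0.001, -0.001], [0.001, 0.0, -0.0]]
```

>>> play_rows([
  [[0.1,0,0],[0,0,0],-1],
  [[0.1,0,0],[0,0,0],-1],
  [[0.1,0,0],[0,0,0],-1],
  [[0.1,0,0],[0,0,0],-1],
  [[0.1,0,0],[0,0,0],-1],
  [[0.1,0,0],[0,0,0],-1],
  [[0.1,0,0],[0,0,0],-1],
  [[0.1,0,0],[0,0,0],-1],
  [[0.1,0,0],[0,0,0],-1],
  [[0.1,0,0],[0,0,0],-1],
])

```text
time: 4.6
tcp_pos: [0.4887, 0.2172, 0.0843]
tool_rot: [3.14, 0.004, 2.967]
wrist_force: [4.8, 4.6, 6.5]
grip_width: 0.0209
gripper_force: 30.6
```

>>> play_rows([
  [[0.05,0,0],[0,0,0],-1],
  [[0.05,0,0],[0,0,0],-1],
  [[0,0,0],[0,0,0],-1],
])

```text
time: 4.85
tcp_pos: [0.4859, 0.2178, 0.0843]
tool_rot: [3.139, 0.006, 2.967]
wrist_force: [9.0, 2.5, 2.5]
grip_width: 0.0212
gripper_force: 30.2
```

>>> play_rows([
  [[0,0,0],[0,0,0],0.3],
  [[0,0,0],[0,0,0],0.3],
  [[0,0,0],[0,0,0],0.3],
  [[0,0,0],[0,0,0],0.3],
  [[0,0,-0.6],[0,0,0],0.3],
  [[0,0,-0.9],[0,0,0],0.3],
  [[0,0,-0.9],[0,0,0],0.3],
  [[0,0,-0.9],[0,0,0],0.3],
  [[0,0,0],[0,0,0],0.3],
])

```text
time: 5.6
tcp_pos: [0.4854, 0.2175, 0.2219]
tool_rot: [3.138, 0.011, 2.969]
wrist_force: [-0.8, 0.1, 1.0]
grip_width: 0.0557
gripper_force: 0.0
```

```bash
cat > m.py <<'E'
from h import *
from workcell import env
import sys
for n in("top","side"):
    d=env.capture(n);np.savez(f"{n}1.npz",**d);W=cloud(d);rgb=d["pixels"].astype(int);Z=W[...,2]
    reg=(W[...,0]>.45)&(W[...,0]<.78)&(W[...,1]>.13)&(W[...,1]<.33)
    red=(rgb[...,0]>rgb[...,2]+20)
    for lo,hi in((.128,.14),(.085,.14)):
        m=reg&red&(Z>lo)&(Z<hi)&(W[...,0]>.62);P=W[m]
        if len(P)>5:print(n,lo,len(P),P.mean(0).round(4),P[:,2].max().round(3),rect(P[:,:2]))
    k=reg&(rgb.max(-1)<60)&(Z>.108)&(Z<.12);P=W[k]
    if len(P)>5:print("knob",len(P),P.mean(0).round(3),rect(P[:,:2]))
    cv2.imwrite(f"pics/{n}{sys.argv[1]}.png",d["pixels"][:,:,::-1])
E
python3 m.py 1; python3 - <<'E'
from h import *
d=dict(np.load("top1.npz"));s=dict(np.load("side1.npz"))
o=np.hstack([cv2.resize(d["pixels"][100:270,160:340],(400,378)),cv2.resize(s["pixels"][100:270,240:420],(400,378))])
cv2.imwrite("pics/crop1.png",o[:,:,::-1])
plan([(.646,.185,.2,79.3,14)])
E
```

```text
top 0.128 123 [0.6461 0.1855 0.1315] 0.136 (array([646.5, 184.9]), array([51.1, 10.2]), 79.0)
top 0.085 275 [0.6439 0.1842 0.118 ] 0.136 (array([646.2, 185. ]), array([51.1, 10.8]), 79.0)
side 0.128 71 [0.646  0.1809 0.1322] 0.135 (array([647.4, 184.3]), array([55.2, 10. ]), 78.4)
side 0.085 254 [0.6439 0.177  0.1139] 0.135 (array([647. , 184.4]), array([55.9, 10.3]), 79.9)
knob 69 [0.484 0.213 0.113] (array([484.1, 215.4]), array([22.8, 23.1]), 18.1)
at [0.4835 0.217  0.2161] [3.141e+00 2.000e-03 2.970e+00] t 5.7
[[-0.296, -0.007, 0.029], [0.0, 0.0, 0.216]]
[[-0.294, 0.027, 0.03], [0.001, 0.0, 0.217]]
[[-0.29, 0.06, 0.029], [-0.0, 0.0, 0.216]]
[[-0.281, 0.092, 0.029], [0.0, 0.001, 0.216]]
[[-0.268, 0.124, 0.029], [0.0, -0.0, 0.216]]
[[-0.254, 0.153, 0.029], [0.001, -0.0, 0.217]]
[[-0.234, 0.18, 0.029], [-0.0, -0.0, 0.216]]
[[-0.212, 0.206, 0.029], [0.0, 0.0, 0.216]]
[[-0.188, 0.229, 0.029], [0.0, 0.0, 0.217]]
[[-0.16, 0.248, 0.029], [0.001, 0.0, 0.216]]
[[-0.132, 0.265, 0.029], [-0.0, 0.0, 0.216]]
[[-0.101, 0.278, 0.029], [0.0, 0.001, 0.217]]
[[-0.068, 0.288, 0.029], [0.0, -0.0, 0.216]]
[[-0.036, 0.293, 0.029], [0.001, -0.0, 0.216]]
```

View pics/crop1.png

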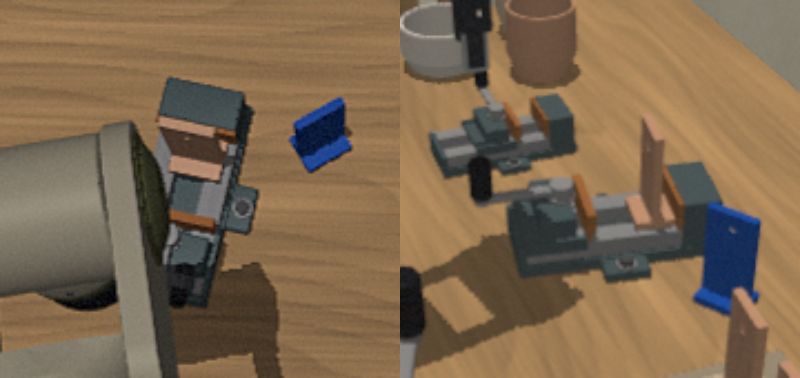

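The jaw is well back, the handle points to −x, and the tile is standing free. Next I go over the tile.

>>> play_rows([
  [[-0.296,-0.01,0.03],[0,0,0.216],0.3],
  [[-0.294,0.027,0.03],[0,0,0.216],0.3],
  [[-0.29,0.06,0.03],[0,0,0.216],0.3],
  [[-0.28,0.092,0.03],[0,0,0.216],0.3],
  [[-0.268,0.124,0.03],[0,0,0.216],0.3],
  [[-0.254,0.153,0.03],[0,0,0.216],0.3],
  [[-0.234,0.18,0.03],[0,0,0.216],0.3],
  [[-0.212,0.206,0.03],[0,0,0.216],0.3],
  [[-0.188,0.229,0.03],[0,0,0.216],0.3],
  [[-0.16,0.248,0.03],[0,0,0.216],0.3],
])

```text
time: 6.53
tcp_pos: [0.5993, 0.1939, 0.201]
tool_rot: [-3.137, -0.001, 1.833]
wrist_force: [-1.0, 0.3, -0.7]
grip_width: 0.0555
gripper_force: 0.0
```

>>> play_rows([
  [[-0.132,0.265,0.03],[0,0,0.216],0.3],
  [[-0.1,0.278,0.03],[0,0,0.216],0.3],
  [[-0.068,0.288,0.03],[0,0,0.216],0.3],
  [[-0.036,0.293,0.03],[0,0,0.216],0.3],
  [[0,0,0],[0,0,0],0.3],
  [[0,0,0],[0,0,0],0.3],
  [[0,0,0],[0,0,0],0.3],
])

```text
time: 7.12
tcp_pos: [0.6451, 0.1853, 0.1975]
tool_rot: [-3.139, 0.001, 1.39]
wrist_force: [-0.1, -0.2, -0.3]
grip_width: 0.0555
gripper_force: 0.0
```

```bash
python3 -c "
from h import *
plan([(.646,.185,.105,79.3,5)])"
```

```text
at [0.6451 0.1853 0.1975] [-3.139e+00  1.000e-03  1.390e+00] t 7.12
[[-0.0, 0.006, 0.462], [-0.001, 0.0, 0.002]]
[[-0.0, 0.005, 0.463], [-0.001, 0.0, 0.002]]
[[-0.001, 0.005, 0.462], [-0.0, 0.001, 0.003]]
[[0.0, 0.005, 0.463], [-0.001, -0.0, 0.002]]
[[-0.0, 0.005, 0.462], [-0.001, 0.0, 0.002]]
```

>>> play_rows([
  [[0,0.005,0.47],[0,0,0],0.3],
  [[0,0.005,0.47],[0,0,0],0.3],
  [[0,0.005,0.47],[0,0,0],0.3],
  [[0,0.005,0.47],[0,0,0],0.3],
  [[0,0,0.47],[0,0,0],0.3],
  [[0,0,0.46],[0,0,0],0.3],
  [[0,0,0],[0,0,0],0.3],
  [[0,0,0],[0,0,0],0.3],
])

```text
time: 7.78
tcp_pos: [0.6459, 0.1852, 0.0859]
tool_rot: [-3.14, 0.0, 1.388]
wrist_force: [-0.2, 0.2, 0.4]
grip_width: 0.0554
gripper_force: 0.0
```

>>> play_rows([
  [[0,0,0],[0,0,0],-1],
  [[0,0,0],[0,0,0],-1],
  [[0,0,0],[0,0,0],-1],
  [[0,0,0],[0,0,0],-1],
  [[0,0,0],[0,0,0],-1],
  [[0,0,0],[0,0,0],-1],
  [[0,0,0],[0,0,0],-1],
], squeeze=30)

```text
time: 8.37
tcp_pos: [0.647, 0.185, 0.087]
tool_rot: [3.14, -0.0, 1.387]
wrist_force: [-0.0, -0.1, 6.1]
grip_width: 0.0084
gripper_force: 33.9
```

```bash
python3 -c "
from h import *
from workcell import env
s=env.observe();print(s['wrist_force'],s['moment'],s['grip_width'],s['gripper_force'])
plan([(s['tcp_pos'][0]-.004,s['tcp_pos'][1]+.001,.235,79.3,8)])"
```

```text
[-1.40522468e-03 -8.62735013e-02  6.10841496e+00] [ 0.06611875  0.28880159 -0.00031879] 0.008392307188871037 33.92740410656188
at [0.647 0.185 0.087] [ 3.14  -0.     1.387] t 8.37
[[0.001, -0.012, -0.462], [0.0, -0.0, 0.001]]
[[0.001, -0.013, -0.463], [0.001, -0.0, 0.0]]
[[0.001, -0.012, -0.462], [-0.0, -0.0, 0.001]]
[[0.001, -0.013, -0.462], [0.0, -0.0, 0.001]]
[[0.001, -0.012, -0.463], [0.0, -0.0, 0.0]]
[[0.001, -0.013, -0.462], [0.001, -0.001, 0.001]]
[[0.0, -0.013, -0.463], [0.0, 0.0, 0.001]]
[[0.001, -0.012, -0.462], [0.0, 0.0, 0.0]]
```

>>> play_rows([
  [[0,0,-0.1],[0,0,0],-1],
  [[0,-0.03,-0.15],[0,0,0],-1],
  [[0,-0.03,-0.25],[0,0,0],-1],
  [[0,-0.03,-0.4],[0,0,0],-1],
  [[0,0,-0.55],[0,0,0],-1],
  [[0,0,-0.6],[0,0,0],-1],
  [[0,0,-0.6],[0,0,0],-1],
  [[0,0,-0.6],[0,0,0],-1],
  [[0,0,-0.6],[0,0,0],-1],
  [[0,0,0],[0,0,0],-1],
])

```text
time: 9.2
tcp_pos: [0.6443, 0.1858, 0.2465]
tool_rot: [3.132, -0.003, 1.387]
wrist_force: [-0.2, -1.6, 0.1]
grip_width: 0.0086
gripper_force: 33.0
```

```bash
python3 - <<'E'
from h import *
from workcell import env
s=env.observe();print(s['wrist_force'],s['grip_width'],s['gripper_force'])
for n in("top","side"):
    d=env.capture(n);np.savez(f"{n}2.npz",**d);W=cloud(d);rgb=d["pixels"].astype(int)
    m=(rgb[...,0]>rgb[...,2]+20)&(W[...,2]>.12)&(W[...,2]<.3)&(np.abs(W[...,0]-.645)<.06)&(np.abs(W[...,1]-.185)<.06)
    P=W[m];print(n,len(P),P.min(0).round(4),P.max(0).round(4),rect(P[:,:2]))
cv2.imwrite("pics/side2.png",d["pixels"][:,:,::-1])
plan([(.60,-.03,.235,82,10),(.6015,-.2558,.235,84.5,10)])
E
```

```text
[-0.17011275 -1.64066505  0.0841048 ] 0.008584336633598963 33.034211796511954
top 10 [0.6404 0.1684 0.2886] [0.6453 0.1743 0.2939] (array([642.8, 171.4]), array([6.8, 3.5]), 76.1)
side 649 [0.6199 0.1565 0.1882] [0.6675 0.2122 0.2903] (array([643.5, 183.5]), array([52.7, 40.6]), 80.1)
at [0.6431 0.1857 0.2412] [ 3.14  -0.     1.387] t 9.3
[[-0.55, -0.007, 0.015], [0.0, -0.0, -0.008]]
[[-0.55, -0.01, 0.015], [0.001, -0.0, -0.009]]
[[-0.549, -0.012, 0.015], [-0.0, -0.0, -0.008]]
[[-0.55, -0.015, 0.015], [0.0, -0.0, -0.009]]
[[-0.55, -0.017, 0.016], [0.001, -0.0, -0.008]]
[[-0.549, -0.019, 0.015], [-0.0, -0.001, -0.009]]
[[-0.55, -0.022, 0.015], [0.0, 0.0, -0.008]]
[[-0.549, -0.024, 0.016], [0.001, 0.0, -0.009]]
[[-0.549, -0.027, 0.015], [-0.0, 0.0, -0.008]]
[[-0.549, -0.03, 0.015], [0.0, 0.0, -0.009]]
[[-0.559, 0.082, 0.0], [0.0, 0.0, -0.008]]
[[-0.558, 0.08, 0.0], [0.0, 0.0, -0.009]]
[[-0.56, 0.078, 0.0], [0.0, 0.0, -0.008]]
[[-0.559, 0.075, 0.0], [0.0, 0.0, -0.008]]
[[-0.56, 0.072, 0.0], [0.0, 0.0, -0.009]]
[[-0.56, 0.07, 0.001], [0.0, 0.0, -0.008]]
[[-0.561, 0.068, -0.0], [0.0, 0.0, -0.008]]
[[-0.56, 0.065, -0.0], [0.0, 0.0, -0.009]]
[[-0.562, 0.063, -0.0], [0.0, 0.0, -0.008]]
[[-0.561, 0.06, -0.0], [0.0, 0.0, -0.008]]
```

View pics/side2.png

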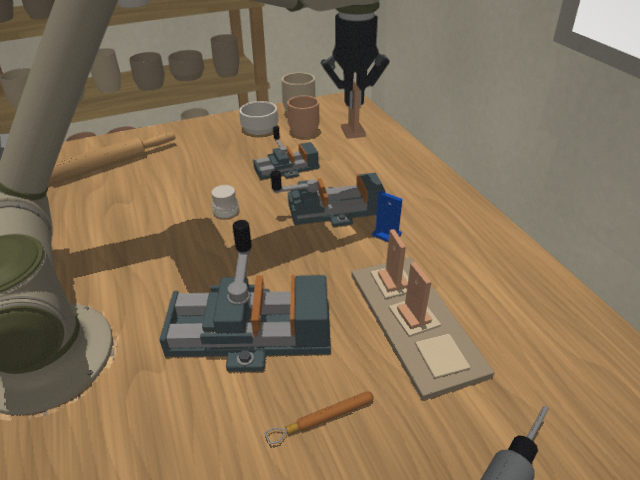

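The tile hangs upright at (355,110) and the vise is open and undisturbed. Now I carry it at this height.

>>> play_rows([
  [[-0.3,-0.01,0.015],[0,0,-0.008],-1],
  [[-0.5,-0.01,0.015],[0,0,-0.008],-1],
  [[-0.55,-0.01,0.015],[0,0,-0.009],-1],
  [[-0.55,-0.01,0.015],[0,0,-0.008],-1],
  [[-0.55,-0.01,0.015],[0,0,-0.009],-1],
  [[-0.55,-0.02,0.015],[0,0,-0.008],-1],
  [[-0.55,-0.02,0],[0,0,-0.009],-1],
  [[-0.55,-0.02,0],[0,0,-0.008],-1],
  [[-0.55,-0.03,0],[0,0,-0.009],-1],
  [[-0.55,-0.03,0],[0,0,-0.009],-1],
])

```text
time: 10.13
tcp_pos: [0.6013, -0.0201, 0.2351]
tool_rot: [-3.139, -0.0, 1.431]
wrist_force: [0.3, 0.1, -0.9]
grip_width: 0.0086
gripper_force: 32.9
```

>>> play_rows([
  [[-0.55,0.05,0],[0,0,-0.008],-1],
  [[-0.55,0.05,0],[0,0,-0.008],-1],
  [[-0.55,0.05,0],[0,0,-0.008],-1],
  [[-0.55,0.05,0],[0,0,-0.008],-1],
  [[-0.55,0.05,0],[0,0,-0.008],-1],
  [[-0.55,0.05,0],[0,0,-0.008],-1],
  [[-0.55,0.05,0],[0,0,-0.008],-1],
  [[-0.55,0.05,0],[0,0,-0.008],-1],
  [[-0.55,0.05,0],[0,0,-0.008],-1],
  [[-0.4,0.05,0],[0,0,-0.008],-1],
])

```text
time: 10.97
tcp_pos: [0.5952, -0.2355, 0.2349]
tool_rot: [-3.139, -0.001, 1.472]
wrist_force: [0.4, 0.4, -1.7]
grip_width: 0.0085
gripper_force: 32.9
```

>>> play_rows([
  [[-0.3,0,0],[0,0,0],-1],
  [[0,0,0],[0,0,0],-1],
  [[0,0,0],[0,0,0],-1],
  [[0,0,0],[0,0,0],-1],
])

```text
time: 11.3
tcp_pos: [0.5952, -0.2444, 0.2362]
tool_rot: [-3.141, -0.001, 1.474]
wrist_force: [0.7, 0.4, -1.0]
grip_width: 0.0087
gripper_force: 32.9
```

```bash
python3 -c "
from h import *
plan([(.6015,-.2558,.11,84.3,7)])"
```

```text
at [ 0.5952 -0.2444  0.2362] [-3.141e+00 -1.000e-03  1.474e+00] t 11.3
[[-0.039, 0.027, 0.451], [-0.0, -0.0, 0.001]]
[[-0.038, 0.026, 0.45], [-0.0, -0.0, 0.0]]
[[-0.039, 0.027, 0.451], [-0.001, -0.001, 0.001]]
[[-0.038, 0.027, 0.451], [0.0, 0.0, 0.001]]
[[-0.039, 0.026, 0.451], [-0.0, 0.0, 0.0]]
[[-0.038, 0.027, 0.451], [-0.0, -0.0, 0.001]]
[[-0.038, 0.026, 0.45], [-0.0, -0.0, 0.0]]
```

>>> play_rows([
  [[-0.14,0.09,0],[0,0,0.002],-1],
  [[-0.13,0.09,0.1],[0,0,0.002],-1],
  [[0,0,0.5],[0,0,0],-1],
  [[0,0,0.5],[0,0,0],-1],
  [[0,0,0.5],[0,0,0],-1],
  [[0,0,0.5],[0,0,0],-1],
  [[0,0,0.5],[0,0,0],-1],
  [[0,0,0.5],[0,0,0],-1],
  [[0,0,0.1],[0,0,0],-1],
  [[0,0,0],[0,0,0],-1],
])

```text
time: 12.13
tcp_pos: [0.6013, -0.2564, 0.1071]
tool_rot: [-3.139, -0.001, 1.471]
wrist_force: [0.1, -1.1, -0.8]
grip_width: 0.0086
gripper_force: 32.9
```

```bash
python3 - <<'E'
from h import *
from workcell import env
s=env.observe();print(s['wrist_force'],s['tcp_pos'],s['tool_rot'])
d=env.capture("side");W=cloud(d);rgb=d["pixels"].astype(int);Z=W[...,2]
m=(rgb[...,0]>rgb[...,2]+20)&(Z>.03)&(Z<.2)&(np.abs(W[...,0]-.60)<.06)&(np.abs(W[...,1]+.2558)<.05)
P=W[m];print(len(P),P.min(0).round(4),P.max(0).round(4))
f=P[P[:,2]<np.percentile(P[:,2],1)+.012];print("foot",rect(f[:,:2]),f[:,2].min())
l=P[P[:,2]>P[:,2].max()-.03];print("leaf",rect(l[:,:2]))
x=slice(230,420),slice(340,560)
cv2.imwrite("pics/side3.png",cv2.resize(d["pixels"][x],(695,600))[:,:,::-1])
plan([(.6015,-.2558,.083,84.3,3)])
E
```

```text
[ 0.08870225 -1.06567259 -0.79845281] [ 0.60127393 -0.25640854  0.10710935] [-3.13905539e+00 -1.31631911e-03  1.47119726e+00]
1278 [ 0.5574 -0.2841  0.052 ] [ 0.6591 -0.2305  0.1982]
foot (array([ 601. , -257.2]), array([51.4, 41. ]), 84.4) 0.051971462678878734
leaf (array([ 609.5, -262.3]), array([ 22.5, 101.9]), 80.1)
at [ 0.6018 -0.2568  0.1087] [-3.141 -0.     1.471] t 12.18
[[0.008, -0.003, 0.214], [-0.0, -0.0, -0.0]]
[[0.008, -0.004, 0.214], [-0.0, -0.0, -0.0]]
[[0.008, -0.003, 0.214], [-0.0, -0.0, -0.0]]
```

View pics/side3.png

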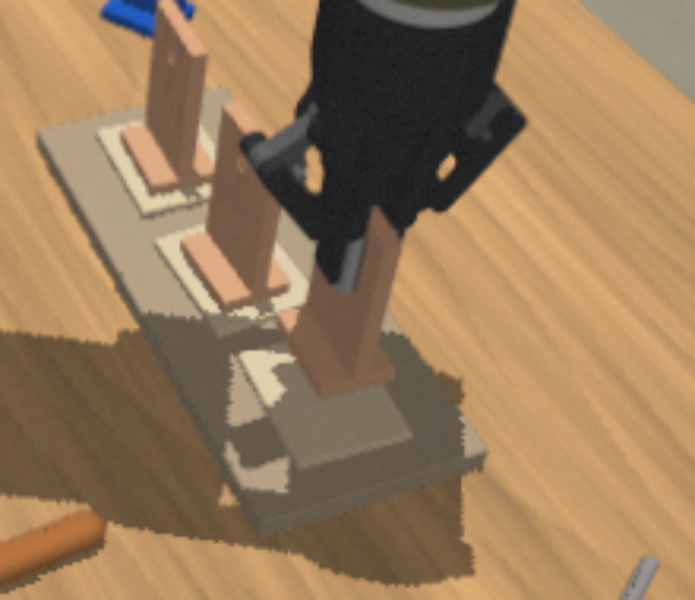

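The tile is upright over the empty cookie and about 1 mm off centre, square with it. Lowering now.

>>> play_rows([
  [[0.02,0,0.2],[0,0,0],-1],
  [[0,0,0.2],[0,0,0],-1],
  [[0,0,0.15],[0,0,0],-1],
  [[0,0,0.1],[0,0,0],-1],
  [[0,0,0.05],[0,0,0],-1],
  [[0,0,0],[0,0,0],-1],
  [[0,0,0],[0,0,0],-1],
])

```text
time: 12.77
tcp_pos: [0.6017, -0.256, 0.0806]
tool_rot: [3.141, 0.0, 1.471]
wrist_force: [0.7, -0.1, -0.7]
grip_width: 0.0088
gripper_force: 33.0
```

>>> play_rows([
  [[0,0,0.03],[0,0,0],-1],
  [[0,0,0.03],[0,0,0],-1],
  [[0,0,0],[0,0,0],-1],
  [[0,0,0],[0,0,0],-1],
])

```text
time: 13.1
tcp_pos: [0.6016, -0.2559, 0.0782]
tool_rot: [3.142, 0.0, 1.471]
wrist_force: [-0.3, -0.2, -1.9]
grip_width: 0.0089
gripper_force: 33.0
```

>>> play_rows([
  [[0,0,0.02],[0,0,0],-1],
  [[0,0,0],[0,0,0],-1],
  [[0,0,0],[0,0,0],-1],
])

```text
time: 13.35
tcp_pos: [0.6016, -0.2559, 0.0773]
tool_rot: [-3.142, -0.0, 1.471]
wrist_force: [0.1, 0.5, -1.4]
grip_width: 0.0081
gripper_force: 33.0
```

>>> play_rows([
  [[0,0,0.02],[0,0,0],-1],
  [[0,0,0],[0,0,0],-1],
  [[0,0,0],[0,0,0],-1],
])

```text
time: 13.6
tcp_pos: [0.6016, -0.2559, 0.0765]
tool_rot: [-3.142, -0.0, 1.471]
wrist_force: [0.9, -0.1, -1.4]
grip_width: 0.009
gripper_force: 33.0
```

>>> play_rows([
  [[0,0,0.02],[0,0,0],-1],
  [[0,0,0],[0,0,0],-1],
  [[0,0,0],[0,0,0],-1],
])

```text
time: 13.85
tcp_pos: [0.6017, -0.256, 0.0761]
tool_rot: [3.141, 0.0, 1.471]
wrist_force: [-0.1, 0.4, 1.9]
grip_width: 0.0084
gripper_force: 33.3
```

>>> play_rows([
  [[0,0,0.02],[0,0,0],-1],
  [[0,0,0],[0,0,0],-1],
  [[0,0,0],[0,0,0],-1],
])

```text
time: 14.1
tcp_pos: [0.6018, -0.2561, 0.0761]
tool_rot: [3.14, 0.001, 1.471]
wrist_force: [-1.7, 0.1, 7.8]
grip_width: 0.0085
gripper_force: 34.2
```

Contact. I ease off the preload, release, and rise straight up.

>>> play_rows([
  [[0,0,-0.02],[0,0,0],-1],
  [[0,0,0],[0,0,0],-1],
  [[0,0,0],[0,0,0],-0.6],
  [[0,0,0],[0,0,0],-0.4],
  [[0,0,0],[0,0,0],-0.2],
  [[0,0,0],[0,0,0],0],
  [[0,0,0],[0,0,0],0.2],
  [[0,0,0],[0,0,0],0.2],
  [[0,0,0],[0,0,0],0.2],
  [[0,0,0],[0,0,0],0.2],
])

```text
time: 14.93
tcp_pos: [0.6016, -0.2559, 0.0757]
tool_rot: [-3.142, -0.0, 1.471]
wrist_force: [-0.7, 0.2, -0.4]
grip_width: 0.0511
gripper_force: 0.0
```

>>> play_rows([
  [[0,0,-0.3],[0,0,0],0.2],
  [[0,0,-0.6],[0,0,0],0.2],
  [[0,0,-0.9],[0,0,0],0.2],
  [[0,0,-0.9],[0,0,0],0.2],
  [[0,0,-0.9],[0,0,0],0.2],
  [[0,-0.9,0],[0,0,0],0.2],
  [[0,-0.9,0],[0,0,0],0.2],
  [[0,-0.9,0],[0,0,0],0.2],
  [[0,-0.9,0],[0,0,0],0.2],
  [[0,0,0],[0,0,0],0.2],
])

```text
time: 15.77
tcp_pos: [0.4533, -0.2399, 0.2197]
tool_rot: [-3.138, -0.001, 1.47]
wrist_force: [1.6, -0.5, 1.2]
grip_width: 0.0509
gripper_force: 0.0
```

```bash
python3 - <<'E'
from h import *
from workcell import env
d=env.capture("side");W=cloud(d);rgb=d["pixels"].astype(int);Z=W[...,2]
red=(rgb[...,0]>rgb[...,2]+35)
for cx,cy in((.6015,-.2558),(.598,-.168),(.606,-.079)):
    m=red&(Z>.024)&(Z<.13)&(np.abs(W[...,0]-cx)<.04)&(np.abs(W[...,1]-cy)<.04);P=W[m]
    f=P[P[:,2]<.036];l=P[P[:,2]>.1];print("foot",rect(f[:,:2]),"leaf",rect(l[:,:2]),P[:,2].max())
cv2.imwrite("pics/side4.png",d["pixels"][:,:,::-1])
print(env.observe()["time"])
E
```

```text
foot (array([ 597.8, -257.1]), array([51.1, 63.8]), 2.3) leaf (array([ 601.9, -256.9]), array([53.3, 11.9]), 84.4) 0.1237873052522403
foot (array([ 601.4, -168.6]), array([69.6, 56.9]), 88.0) leaf (array([ 600. , -168.5]), array([11.3, 51.7]), 0.5) 0.12482984485157538
foot (array([606.2, -87.4]), array([38.8, 44.1]), 73.1) leaf (array([607.8, -79.1]), array([53.6, 10.1]), 83.9) 0.12258807154683009
15.8167
```

View pics/side4.png

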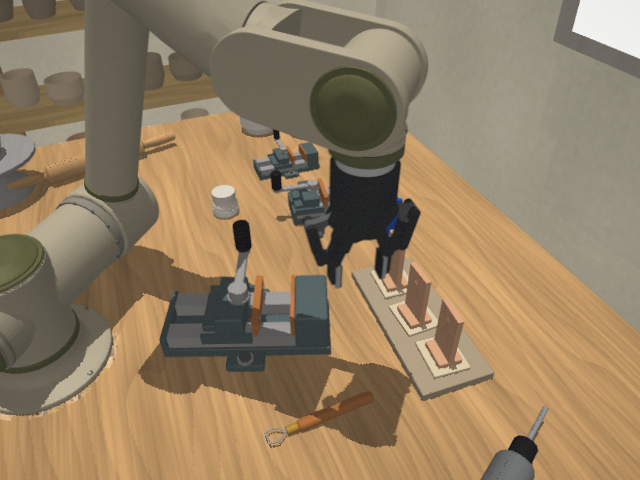

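The tile stands upright and centred on its cookie at about (445,345), square with it. Its leaf is at 84.4°, against 84.3° for the cookie. The neighbours have not moved and the gripper is clear.

```bash
python3 -c "
from workcell import env
print(env.close_job())"
```

```text
the job is handed in; nothing more can be done
None
```

The job is handed in at about 16 s: the vise is unlocked and left open, and the tile stands upright, centred and square on the empty cookie, with the neighbouring tiles measured unmoved.

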